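# Return the stain stick and bring the knobbed jar to the front

## Task

On the laundry counter, pick up the stain-remover stick and lower it upright into the empty steel cup on the carousel, right down to the bottom, and let go of it. Then turn the carousel until the jar with the knob on its lid stands at the front, in line with the black tongue of the stand that sticks out from under the disc, and finish while holding the carousel still there (gripper on the carousel, its jars or the knob; do not let go). Leave the other things on the counter where they are and do not knock the stick over.

Things in the scene. Friction and masses are not known exactly. Their poses are not given: they have to be found in the camera images.
- stand: fixed black round foot of the carousel, 190 mm across, 14 mm high. Origin on the turning axis at counter height, z up. Its -x axis is the front: a flat black tongue 30 mm wide, 10 mm high, reaches out that way to 185 mm from the axis, with an upturned end (8 mm thick, 32 mm high). Place and yaw (up to 0.5 rad either way) vary; at yaw 0 it points to the robot.
- front_tip (a point): top middle of the tongue's upturned end, 181 mm from the turning axis, 32 mm above the counter
- carousel: brown wooden disc, 240 mm across, 12 mm thick, turning endlessly either way on the stand's upright axis; light friction (0.05 N m), stays where left. Origin on the axis, 14 mm above the counter, z up. Fixed on it, 75 mm from the axis: at -x the knobbed jar, at +x the empty cup, at +y and -y two lower jars. At the start the knobbed jar is 1.3 to 3.14 rad from the front.
- knob (a point): centre of the knob on the white jar's steel lid (lid 70 mm across, its top 104 mm above the counter): upright steel cylinder, 28 mm diameter, from 104 to 136 mm above the counter; this point is at 128 mm, 75 mm from the turning axis. Jar, lid and knob are rigid with the carousel; turn the wrist along, or the knob may creep in the fingers.
- cup_floor (a point): centre of the floor of the empty cup, 26 mm above the counter. The cup is an upright round steel tube, inside diameter 35 mm, outside 43 mm, 48 mm high above this point, open at the top
- stick: loose stain-remover stick, a plain upright cylinder 28 mm in diameter and 120 mm high, about 80 g, white with a grey cap on top (upper 39 mm, 27 mm in diameter), standing on the counter to the left or right of the carousel. Origin at the centre of its foot, z along it, up
- dosing_cup: bystander: loose open white plastic cup, 64 mm across, 50 mm high, standing on the other side of the carousel from the stick; origin at the centre of its underside
- detergent: bystander: loose white detergent bottle, 90 x 130 mm, 230 mm high with its round grey cap; origin at the centre of its underside
- sheet_box: bystander: loose cardboard box of dryer sheets lying flat, 170 x 120 mm, 60 mm high; origin at the centre of its underside
- flat_jar (a point): centre of the top of the lower round white jar with a flat steel lid, 66 mm across, 84 mm above the counter; part of the carousel
- canister (a point): centre of the top of the square white canister with a flat steel lid, 58 x 58 mm, 84 mm above the counter; part of the carousel

How it is judged:
By the outcome, as a careful person would: the job done as asked, in the order asked, and still so for the second after the job is handed in, while the arm keeps its last pose, push and grip.
It also fails if it takes over 62 s, if anything falls off the work surface, if the arm or the gripper's body presses on something with over 40 N, if the wrist force passes 120 N, or if a joint passes its speed limit or range.

## Robot

A 6-joint arm with a two-finger parallel gripper is mounted at the origin on the work surface. World frame = base frame: x ahead of the robot, y to its left, z up, the work surface at z = 0. Lengths are in m, angles in degrees, forces in N, time in s.
With the tool pointing down it reaches from about 0.4 to 0.825 m from the base axis. Payload 7 kg.
Tool frame: the origin (TCP) lies midway between the tips of the shut fingers; the grasp point (between the pads) lies 19 mm behind it; z points along the fingers, y is the direction in which the jaws open and shut (so a half turn about z gives the same grasp; the last joint's range is limited). The gripper opens to 88 mm and grips with 3 to 60 N. Pads are 19 mm wide; open, the fingers measure 130 mm over their backs; the gripper's body (78 mm by 193 mm) begins 47 mm behind the grasp point.
Start: joints at [-55.227, 20.546, 0.682, 0, -70.136, -16.507], TCP at [0.212, -0.641, 0.227] pointing down, gripper open.
Joint ranges: [-176.03, 176.03], [-82.01, 121.73], [-58.28, 71.71], [-173.87, 95.51], [-174.79, -0.11], [-173.66, 173.66]. Speed limits (degrees/s): [136.94, 136.94, 172.46, 180, 180, 180].

## Interface

Orientations are given as [roll, pitch, yaw] about the fixed x, y, z axes, in that order (R = Rz(yaw) Ry(pitch) Rx(roll)).
In Python, from plant import ctrl gives the robot as it stands. The module is installed in compiled form; this text tells all that it offers.
- The arm moves only by the tool arm_command, never from a script. Its argument "targets" is a list that holds one entry, the list of rows, each a list of 7 numbers: the turn, a rotation vector about the world's x, y, z in rad, then the shift along the world's x, y, z in cm, then the opening, from 0 (shut) to 1 (fully open). A call has 1 to 8 rows; each row is the pose to reach, as a shift and turn from the pose commanded when the call began; what a row does not reach only later rows make up. A row lasts 1/12 s, in which the tool goes at most 41.7 mm and 7.16 degrees, less where a joint would pass 70% of its speed; a pose out of reach is approached as far as the arm can. A call with a gripper value outside its range is refused whole. The fingers move at their own pace and stop on an object; the grip force is fixed at half the most. Time passes only in rows, so rows that repeat a pose let the fingers close. It gives the time, the measured TCP pose, the force and the opening at its end, in the units of the state.
- ctrl.get_obs(): the state, without advancing time (a new reading comes with each control period).
- ctrl.snapshot(name): name is "scene" or "side" or "wrist"; returns the picture (384x512x3 uint8, blue, green, red); there is no depth.
- ctrl.camera_model(name): a dict with "K" (3x3 intrinsics, pixels), "xyz" and "rotation" of the camera in the world. Camera axes: x right, y up, looking along -z (the intrinsics and any distortion apply to the point x, -y, -z); pixel columns grow to the right and rows downward; lengths in m; the calibration is good to about 2 mm. The wrist camera is an equidistant fisheye: a pixel r from the principal point sees the ray r / f radians off the axis. A picture is of the moment at which its call begins: read the wrist's pose just before it. camera_model takes no time and is no camera call; for the wrist camera it gives the pose at the moment of the call.
- ctrl.close_job(): hands the job in, once; it reports no verdict.
The state is a dict: "clock": time; "joint_pos": joint angles; "qvel": joint speeds; "tau": joint torques, N m; "tool_pos": TCP position; "orientation": TCP orientation; "force": force on the tool from outside, world axes, zero at the start; "moment": the same for the moment, N m; "opening": finger opening in m.
Only numpy, scipy, OpenCV 4.12 (cv2) and the standard library are available. Lean on these libraries where they do the work, as an engineer would, in place of code of your own. Each camera call takes 0.05 s, during which the arm holds its last target. There are 200 camera calls.

## Working session

There is one attempt and no reset: what is moved stays moved. The work goes in short steps, Python scripts to look and compute and a tool call to move; the robot and the scene stay as the last step left them, time stands still between calls to the robot, and variables do not carry over. Pictures are saved under pics/ and viewed, about 8 in all and at most 12, crops included, and the job is handed in when it is done.

Besides the shell and the picture viewer there is one more tool, called after "Request:" as name(argument=value, ...) on one line, values as JSON. arm_command: Moves the arm, as the interface text tells. Its arguments: {"type":"object","properties":{"targets":{"type":"array","items":{"type":"array","items":{"type":"array","items":{"type":"number"}}}}},"required":["targets"]}

```bash
mkdir -p pics; cat > h.py <<'E'
import numpy as np, cv2
from plant import ctrl
from scipy.spatial.transform import Rotation as Ro
def ray(m,u,v):
    K=np.array(m["K"]);R=np.array(m["rotation"])
    if R.shape!=(3,3): print("rot",R)
    return np.array(m["xyz"]), R
def px2ray(m,u,v,fish=False):
    K=np.array(m["K"]);R=np.array(m["rotation"]);
    if R.shape!=(3,3): R=Ro.from_euler('xyz',R,degrees=True).as_matrix()
    a=(u-K[0,2])/K[0,0];b=(v-K[1,2])/K[1,1]
    if fish:
        t=np.hypot(a,b);s=np.sin(t)/max(t,1e-9);d=np.array([a*s,b*s,np.cos(t)])
    else: d=np.array([a,b,1.])
    d=np.array([d[0],-d[1],-d[2]]);d=R@(d/np.linalg.norm(d));return np.array(m["xyz"]),d
def atz(m,u,v,z,fish=False):
    o,d=px2ray(m,u,v,fish);return o+d*(z-o[2])/d[2]
def tri(rs):
    A=np.zeros((3,3));b=np.zeros(3)
    for o,d in rs:
        P=np.eye(3)-np.outer(d,d);A+=P;b+=P@o
    x=np.linalg.solve(A,b);return x,[np.linalg.norm((np.eye(3)-np.outer(d,d))@(x-o)) for o,d in rs]
def proj(m,p,fish=False):
    K=np.array(m["K"]);R=np.array(m["rotation"])
    if R.shape!=(3,3): R=Ro.from_euler('xyz',R,degrees=True).as_matrix()
    c=R.T@(np.array(p)-np.array(m["xyz"]));c=np.array([c[0],-c[1],-c[2]])
    if fish:
        r=np.hypot(c[0],c[1]);t=np.arctan2(r,c[2]);a=c[:2]/max(r,1e-9)*t
    else: a=c[:2]/c[2]
    return K[0,0]*a[0]+K[0,2],K[1,1]*a[1]+K[1,2]
E
python3 - <<'E'
from h import *
for n in ("scene","side"):
    m=ctrl.camera_model(n);print(n,m);cv2.imwrite(f"pics/{n}0.png",cv2.resize(ctrl.snapshot(n),(800,600),interpolation=cv2.INTER_CUBIC))
print(ctrl.get_obs()); print(ctrl.camera_model("wrist"))
E
```

```text
scene {'K': array([[434.93158155,   0.        , 258.88507703],
       [  0.        , 434.93158155, 199.39217906],
       [  0.        ,   0.        ,   1.        ]]), 'xyz': array([1.51693675, 0.28936463, 0.87649919]), 'rotation': array([ 53.88236519,   0.42088171, 107.28936148])}
side {'K': array([[457.20795136,   0.        , 255.55819126],
       [  0.        , 457.20795136, 179.68631043],
       [  0.        ,   0.        ,   1.        ]]), 'xyz': array([0.36251278, 0.99571835, 1.03158418]), 'rotation': array([  47.8192296 ,   -0.38976189, -170.27507191])}
{'clock': 0.1, 'joint_pos': array([-5.52273107e+01,  2.05887061e+01,  6.38301923e-01, -1.67563794e-02,
       -7.01370008e+01, -1.65089391e+01]), 'qvel': array([ 0.0024239 , -0.07329188,  0.09772297,  0.0577331 ,  0.0146313 ,
        0.06457172]), 'tau': array([-2.06292149e-03, -5.84162807e+01,  2.93750113e+01,  7.01550543e+00,
        1.00937078e-02, -5.97693202e-05]), 'tool_pos': array([ 0.21138677, -0.64057412,  0.22569847]), 'orientation': array([ 1.79911722e+02, -9.73614507e-03, -1.61741948e+02]), 'force': array([ 0.36081612, -0.92470901, -0.28575946]), 'moment': array([-0.02245049,  0.002826  ,  0.01285207]), 'opening': 0.08808252235954916}
{'K': array([[297.31863964,   0.        , 257.54423984],
       [  0.        , 297.31863964, 187.8837951 ],
       [  0.        ,   0.        ,   1.        ]]), 'xyz': array([ 0.13127145, -0.66678237,  0.38410464]), 'rotation': array([-1.77850495e+01, -6.44687950e-02,  1.08292642e+02])}
```

View pics/scene0.png

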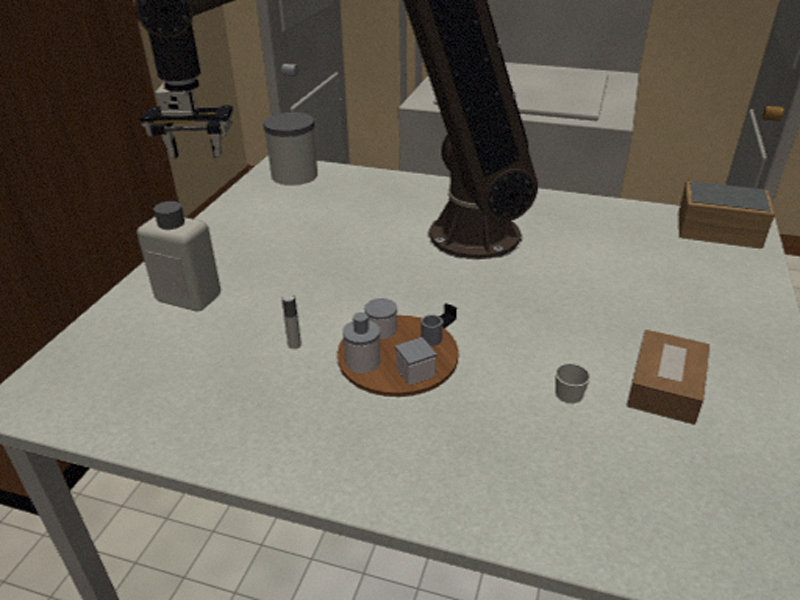

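View pics/side0.png

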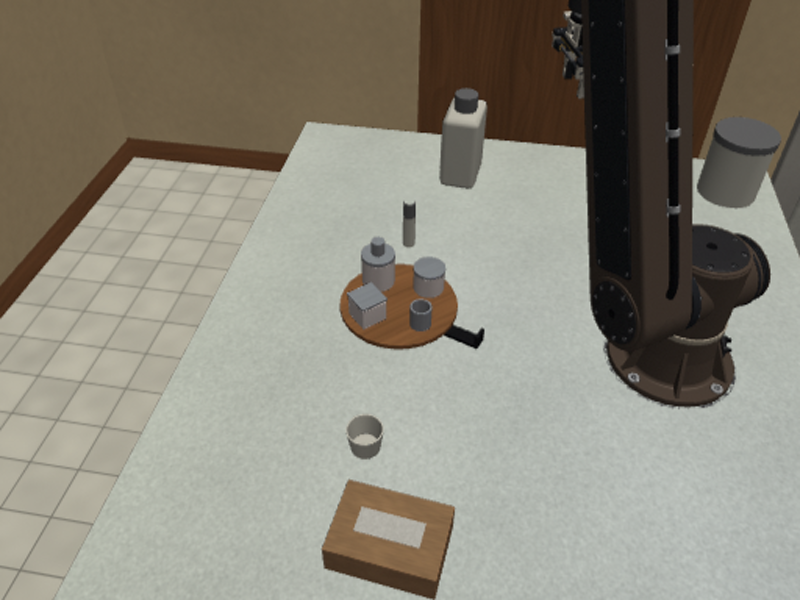

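Scene: stick top (290,298)/foot (293,346), knob top (361,318), cup rim (432,322), tongue tip (450,308). Side: stick (409,203)/(409,244), knob (378,241), cup rim (421,307), tip (481,331) (all at 800 px scale).

```bash
python3 - <<'E'
from h import *
s=ctrl.camera_model("scene");d=ctrl.camera_model("side")
P=dict(stick_top=((290,298),(409,203)),stick_foot=((293,346),(409,244)),knobtop=((361,318),(378,241)),cuprim=((432,322),(421,307)),tip=((450,308),(481,331)),disc=((398,353),(399,305)),flat=((381,308),(429,265)),can=((416,350),(367,296)),dose=((572,372),(365,424)))
k=.64
for n,(a,b) in P.items():
    x,e=tri([px2ray(s,a[0]*k,a[1]*k),px2ray(d,b[0]*k,b[1]*k)]);print(n,x.round(4),np.round(e,4))
print(ctrl.get_obs()['clock'])
E
```

```text
stick_top [ 0.5483 -0.2514  0.1179] [0.0008 0.0008]
stick_foot [ 0.5479 -0.2594 -0.0039] [0.0001 0.0001]
knobtop [ 0.586  -0.0904  0.1327] [0.0011 0.0011]
cuprim [0.4815 0.0172 0.0709] [0.0006 0.0006]
tip [0.3633 0.0234 0.0279] [0.004 0.004]
disc [ 0.5327 -0.0366  0.0179] [0.0008 0.0008]
flat [ 0.482  -0.0892  0.0849] [0.0023 0.0023]
can [0.5873 0.016  0.0819] [0.0001 0.0001]
dose [0.5345 0.2957 0.0565] [0.0017 0.0017]
0.1
```

Request:
arm_command(targets=[[[0,0,0,0,0,4,1],[0,0,0,0,0,8,1],[0,0,0.1,0,0,12,1],[0,0,0.2,3,3,12,1],[0,0,0.3,5.5,6,12,1],[0,0,0.4,8,9,12,1],[0,0,0.5,10.5,12,12,1],[0,0,0.6,13,15,12,1]]])

```text
clock: 0.77
tool_pos: [0.3421, -0.4893, 0.3462]
orientation: [180.0, 0.0, -127.1]
force: [1.5, 0.0, -0.1]
opening: 0.0872
```

Request:
arm_command(targets=[[[0,0,0.1,2.5,3.3,0,1],[0,0,0.2,5,6.6,0,1],[0,0,0.3,7.5,10,0,1],[0,0,0.4,10,14,0,1],[0,0,0.5,12.5,18,0,1],[0,0,0.6,15,22,0,1],[0,0,0.65,17.5,26,0,1],[0,0,0.65,19,29,0,1]]])

```text
clock: 1.43
tool_pos: [0.5253, -0.2116, 0.3463]
orientation: [180.0, 0.0, -89.9]
force: [0.4, -1.2, 0.2]
opening: 0.0875
```

Request:
arm_command(targets=[[[0,0,0,0,2.5,0,1],[0,0,0,0,5,0,1],[0,0,0,0,5,0,1],[0,0,0,0,5,0,1]]])

```text
clock: 1.77
tool_pos: [0.5247, -0.1623, 0.3464]
orientation: [180.0, 0.0, -90.0]
force: [0.2, -1.0, -0.5]
opening: 0.0879
```

```bash
python3 - <<'E'
from h import *
o=ctrl.get_obs();m=ctrl.camera_model("wrist");im=ctrl.snapshot("wrist")
import pickle;pickle.dump((m,im),open("w1.pkl","wb"))
print(o['tool_pos'],o['orientation'],o['joint_pos'],o['clock'])
cv2.imwrite("pics/w1.png",cv2.resize(im,(800,600),interpolation=cv2.INTER_CUBIC))
E
```

```text
[ 0.52466933 -0.16230104  0.3464146 ] [ 1.79982640e+02  5.82393648e-03 -8.99666393e+01] [ 3.24668690e+00  5.43385559e+00 -3.65314482e+00 -6.87379450e-03
 -8.09300055e+01 -3.21224072e+00] 1.7667
```

View pics/w1.png

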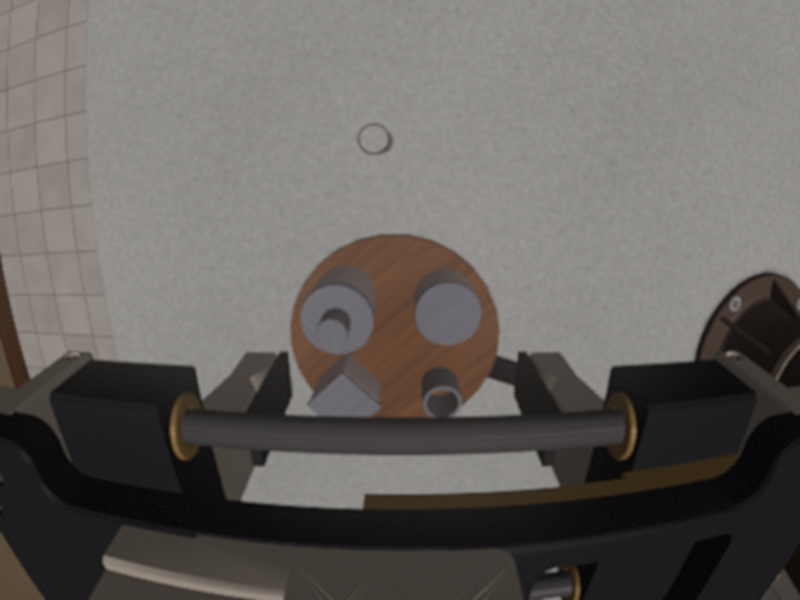

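Wrist view (image up = -y): stick seen end-on at (373,139), knob top (333,327), cup rim (440,402), flat lid (448,313), disc edges left 291, right 498, top 234.

```bash
python3 - <<'E'
from h import *
import pickle;w,_=pickle.load(open("w1.pkl","rb"))
s=ctrl.camera_model("scene");d=ctrl.camera_model("side");k=.64
P=dict(stick_top=((290,298),(409,203),(373,139),.12),knobtop=((361,318),(378,241),(332,328),.136),cuprim=((432,322),(421,307),(440,402),.074),flat=((381,308),(429,265),(448,313),.084),can=((416,350),(367,296),(345,399),.084))
for n,(a,b,c,z) in P.items():
    r=[px2ray(s,a[0]*k,a[1]*k),px2ray(d,b[0]*k,b[1]*k),px2ray(w,c[0]*k,c[1]*k,True)]
    x,e=tri(r);print(n,x.round(4),np.round(e,4),atz(w,c[0]*k,c[1]*k,z,True).round(4))
for n,u,v in(("L",291,330),("R",498,330),("T",396,234)): print(n,atz(w,u*k,v*k,.026,True).round(4))
print(w)
E
```

```text
stick_top [ 0.5477 -0.253   0.1169] [0.0011 0.0014 0.0012] [ 0.5473 -0.2541  0.12  ]
knobtop [ 0.5852 -0.0923  0.131 ] [0.002  0.0014 0.0014] [ 0.5839 -0.0958  0.136 ]
cuprim [0.4818 0.0174 0.0711] [0.0005 0.0008 0.0003] [0.4824 0.0157 0.074 ]
flat [ 0.4805 -0.0901  0.084 ] [0.0027 0.0024 0.0017] [ 0.4789 -0.0905  0.084 ]
can [0.5855 0.0128 0.0782] [0.0028 0.0026 0.0029] [0.5833 0.0063 0.084 ]
L [ 0.6494 -0.0481  0.026 ]
R [ 0.4149 -0.0484  0.026 ]
T [ 0.5297 -0.157   0.026 ]
{'K': array([[297.31863964,   0.        , 257.54423984],
       [  0.        , 297.31863964, 187.8837951 ],
       [  0.        ,   0.        ,   1.        ]]), 'xyz': array([ 0.52412448, -0.24582429,  0.5047924 ]), 'rotation': array([-1.78587491e+01, -1.18461694e-01, -1.79933215e+02])}
```

Request:
arm_command(targets=[[[0,0,0,1.2,-4,-1,1],[0,0,0,2.3,-7,-3,1],[0,0,0,2.3,-9.1,-6,1],[0,0,0,2.3,-9.1,-10,1],[0,0,0,2.3,-9.1,-14,1],[0,0,0,2.3,-9.1,-17,1],[0,0,0,2.3,-9.1,-17,1],[0,0,0,2.3,-9.1,-17,1]]])

```text
clock: 2.48
tool_pos: [0.5465, -0.2557, 0.1756]
orientation: [179.8, -0.0, -90.2]
force: [1.2, -0.3, 1.1]
opening: 0.0877
```

```bash
python3 - <<'E'
from h import *
o=ctrl.get_obs();m=ctrl.camera_model("wrist");im=ctrl.snapshot("wrist")
print(o['tool_pos'],o['orientation'],o['clock'])
for p in ((.5475,-.2535,.12),(.5475,-.2535,0),list(o['tool_pos'])): print(np.array(proj(m,p,True))/.64)
cv2.imwrite("pics/w2.png",cv2.resize(im,(800,600),interpolation=cv2.INTER_CUBIC))
import pickle;pickle.dump((m,im),open("w2.pkl","wb"))
E
```

```text
[ 0.54653877 -0.25568712  0.17563224] [ 1.79785903e+02 -5.66177806e-03 -9.01838173e+01] 2.4833
[397.94664492 325.80794514]
[398.54050631 265.54242825]
[399.92525258 374.27580997]
```

View pics/w2.png

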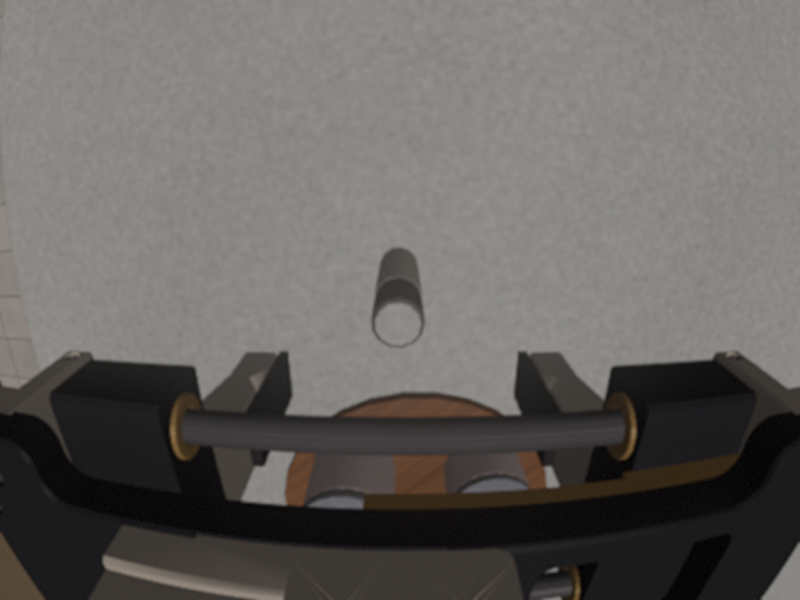

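Stick top at (398,322), foot about (398,264), TCP column 400: aligned. Descend and grip.

Request:
arm_command(targets=[[[0,0,0,0.1,0,-3,1],[0,0,0,0.1,0,-6,1],[0,0,0,0.1,0,-9,1],[0,0,0,0.1,0,-10.6,1],[0,0,0,0.1,0,-10.6,1],[0,0,0,0.1,0,-10.6,0.6],[0,0,0,0.1,0,-10.6,0],[0,0,0,0.1,0,-10.6,0]]])

```text
clock: 3.2
tool_pos: [0.5505, -0.255, 0.0733]
orientation: [-179.8, -0.1, -90.1]
force: [-0.2, -0.5, -0.1]
opening: 0.073
```

Request:
arm_command(targets=[[[0,0,0,0,0,0,0],[0,0,0,0,0,0,0],[0,0,0,0,0,0,0],[0,0,0,0,0,0,0],[0,0,0,0,0,0,0],[0,0,0,0,0,0,0]]])

```text
clock: 3.7
tool_pos: [0.5486, -0.2546, 0.0706]
orientation: [180.0, -0.0, -90.1]
force: [0.5, 0.4, 0.4]
opening: 0.0333
```

Request:
arm_command(targets=[[[0,0,0,0,0,0,0],[0,0,0,0,0,0,0],[0,0,0,0,0,0,0],[0,0,0,0,0,0,0]]])

```text
clock: 4.03
tool_pos: [0.5486, -0.2546, 0.0705]
orientation: [180.0, 0.0, -90.1]
force: [0.5, -0.7, -0.5]
opening: 0.0273
```

Request:
arm_command(targets=[[[0,0,0,0,0,2,0],[0,0,0,0,0,5,0],[0,0,0,0,0,8,0],[0,0,0,0,0,11,0],[0,0,0,0,0,13,0],[0,0,0,0,0,13,0],[0,0,0,0,0,13,0],[0,0,0,0,0,13,0]]])

```text
clock: 4.7
tool_pos: [0.5479, -0.2542, 0.1996]
orientation: [179.9, 0.0, -90.1]
force: [-0.0, 0.2, -1.9]
opening: 0.0276
```

Request:
arm_command(targets=[[[0,0,0,-1.5,2,0,0],[0,0,0,-3,5,0,0],[0,0,0,-5,8.5,0,0],[0,0,0,-6.6,12,0,0],[0,0,0,-6.6,15.5,0,0],[0,0,0,-6.6,19,0,0],[0,0,0,-6.6,22.5,0,0],[0,0,0,-6.6,25,0,0]]])

```text
clock: 5.37
tool_pos: [0.4815, -0.0025, 0.1993]
orientation: [179.9, -0.0, -90.1]
force: [0.4, 0.2, -2.0]
opening: 0.0275
```

Request:
arm_command(targets=[[[0,0,0,0,1,0,0],[0,0,0,0,2.1,0,0],[0,0,0,0,2.1,-2,0],[0,0,0,0,2.1,-3.5,0],[0,0,0,0,2.1,-3.5,0],[0,0,0,0,2.1,-3.5,0],[0,0,0,0,2.1,-3.5,0]]])

```text
clock: 5.95
tool_pos: [0.4829, 0.016, 0.1659]
orientation: [180.0, -0.0, -90.1]
force: [0.2, 0.1, -1.6]
opening: 0.0275
```

```bash
python3 - <<'E'
from h import *
o=ctrl.get_obs();print(o['tool_pos'],o['orientation'],o['clock'])
t=[]
for n,c in (("wrist",(215,280)),("scene",(276,190)),("side",(269,190))):
    m=ctrl.camera_model(n);im=ctrl.snapshot(n);p=o['tool_pos'].copy();p[2]=.1
    u=np.array(proj(m,p,n=="wrist")).round().astype(int);a,b=max(u[0]-44,0),max(min(u[1]-50,384-100),0)
    print(n,a,b);t.append(cv2.resize(im[b:b+100,a:a+88],(264*1,300),interpolation=cv2.INTER_CUBIC))
cv2.imwrite("pics/c3.png",np.hstack(t))
E
```

```text
[0.48294597 0.01597324 0.16590957] [ 1.79994072e+02 -2.98212193e-02 -9.01449383e+01] 5.95
wrist 212 151
scene 232 148
side 225 139
```

View pics/c3.png

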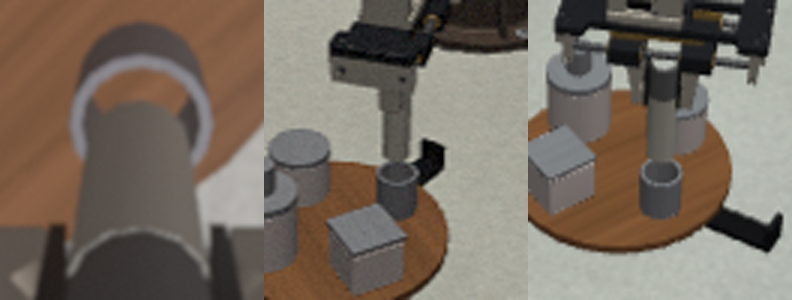

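Wrist, scene and side crops all show stick axis in line with cup axis (141/141, 397/397, 662/661). Lower.

Request:
arm_command(targets=[[[0,0,0,0,0,-1,0],[0,0,0,0,0,-2,0],[0,0,0,0,0,-3,0],[0,0,0,0,0,-3.5,0],[0,0,0,0,0,-4,0],[0,0,0,0,0,-4,0],[0,0,0,0,0,-4,0]]])

```text
clock: 6.68
tool_pos: [0.4826, 0.0164, 0.1252]
orientation: [180.0, -0.0, -90.1]
force: [0.5, -0.2, -1.0]
opening: 0.0273
```

Request:
arm_command(targets=[[[0,0,0,0,0,-1,0],[0,0,0,0,0,-2,0],[0,0,0,0,0,-2.5,0],[0,0,0,0,0,-2.7,0],[0,0,0,0,0,-2.8,0],[0,0,0,0,0,-2.8,0],[0,0,0,0,0,-2.8,0],[0,0,0,0,0,-2.8,0]]])

```text
clock: 7.35
tool_pos: [0.483, 0.0166, 0.098]
orientation: [-180.0, 0.0, -90.1]
force: [-0.4, 0.4, -1.6]
opening: 0.0274
```

Request:
arm_command(targets=[[[0,0,0,0,0,-0.1,0],[0,0,0,0,0,-0.2,0],[0,0,0,0,0,-0.2,0],[0,0,0,0,0,-0.2,0],[0,0,0,0,0,-0.2,0]]])

```text
clock: 7.77
tool_pos: [0.4834, 0.0167, 0.0964]
orientation: [-179.9, 0.0, -90.1]
force: [-1.4, 1.0, 5.7]
opening: 0.0276
```

Bottom contact felt (force up ~7 N at TCP z 0.096). Release and rise.

Request:
arm_command(targets=[[[0,0,0,0,0,0,0.5],[0,0,0,0,0,0,0.7],[0,0,0,0,0,0,0.7],[0,0,0,0,0,0,0.7],[0,0,0,0,0,0,0.7],[0,0,0,0,0,0,0.7],[0,0,0,0,0,0,0.7],[0,0,0,0,0,0,0.7]]])

```text
clock: 8.43
tool_pos: [0.4826, 0.0164, 0.0955]
orientation: [180.0, -0.0, -90.1]
force: [-0.4, -1.0, 0.2]
opening: 0.0613
```

Request:
arm_command(targets=[[[0,0,0,0,0,2,0.7],[0,0,0,0,0,5,0.7],[0,0,0,0,0,9,0.7],[0,0,0,0,0,13,1],[0,0,0,0,0,17,1],[0,0,0,0,0,20,1],[0,0,0,0,0,20,1],[0,0,0,0,0,20,1]]])

```text
clock: 9.1
tool_pos: [0.4834, 0.0168, 0.2976]
orientation: [-179.8, 0.1, -90.1]
force: [-0.7, 0.6, -1.1]
opening: 0.0858
```

Request:
arm_command(targets=[[[0,0,0.1,1.3,-1.4,0,1],[0,0,0.2,2.6,-2.8,0,1],[0,0,0.3,4,-4.2,0,1],[0,0,0.4,5.4,-5.6,0,1],[0,0,0.5,6.8,-7,0,1],[0,0,0.6,8,-8.4,0,1],[0,0,0.7,9,-9.8,0,1],[0,0,0.8,10.2,-11,0,1]]])

```text
clock: 9.77
tool_pos: [0.5843, -0.0945, 0.2937]
orientation: [179.9, 0.1, -44.0]
force: [0.3, 1.6, -0.4]
opening: 0.0878
```

Request:
arm_command(targets=[[[0,0,0.1,0,0,0,1],[0,0,0.2,0,0,0,1],[0,0,0.3,0,0,0,1],[0,0,0.4,0,0,0,1],[0,0,0.5,0,0,0,1],[0,0,0.6,0,0,0,1],[0,0,0.7,0,0,0,1],[0,0,0.77,0,0,0,1]]])

```text
clock: 10.43
tool_pos: [0.584, -0.0935, 0.2938]
orientation: [180.0, 0.2, 0.1]
force: [0.3, 0.5, -0.0]
opening: 0.0878
```

Request:
arm_command(targets=[[[0,0,0.0,0,0,0,1],[0,0,0,0,0,0,1],[0,0,0,0,0,0,1]]])

```text
clock: 10.68
tool_pos: [0.5843, -0.0936, 0.2947]
orientation: [180.0, 0.1, -0.3]
force: [0.3, -0.1, -0.1]
opening: 0.0878
```

```bash
python3 - <<'E'
from h import *
o=ctrl.get_obs();m=ctrl.camera_model("wrist");im=ctrl.snapshot("wrist")
import pickle;pickle.dump((m,im),open("w4.pkl","wb"))
print(o['tool_pos'],o['orientation'],o['joint_pos'],o['clock'],m['xyz'],m['rotation'])
for p in ((.5845,-.094,.136),(.482,.0165,.146),(.533,-.0385,.026),(.363,.0225,.032)): print(np.array(proj(m,p,True))/.64)
cv2.imwrite("pics/w4.png",cv2.resize(im,(800,600),interpolation=cv2.INTER_CUBIC))
E
```

```text
[ 0.58433233 -0.09355311  0.29472677] [ 1.79997134e+02  7.78476333e-02 -3.06330153e-01] [ 9.80834304e+00  1.07108798e+01 -3.92176029e+00 -1.12094582e-02
 -7.54445014e+01  7.98881532e+01] 10.6833 [ 0.66771612 -0.09371055  0.45299941] [-1.80850710e+01 -6.06912522e-02 -9.02707576e+01]
[402.90488491 266.19107491]
[263.49331212 397.15781976]
[345.60780973 289.20411295]
[299.46437421 436.11224722]
```

View pics/w4.png

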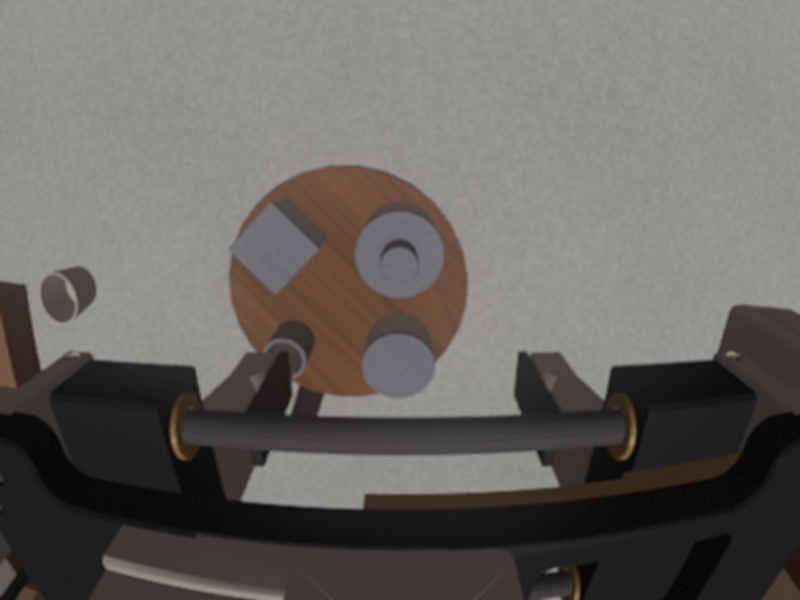

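Knob top seen at (398,264), cup with stick near (285,358) partly behind the finger; knob best estimate (0.5855,-0.092). Descend over it, then check scene/side in the same go.

Request:
arm_command(targets=[[[0,0,0,0.1,0.2,-3,1],[0,0,0,0.1,0.2,-6,1],[0,0,0,0.1,0.2,-9.5,1],[0,0,0,0.1,0.2,-13,1],[0,0,0,0.1,0.2,-16,1],[0,0,0,0.1,0.2,-18,1],[0,0,0,0.1,0.2,-18.5,1],[0,0,0,0.1,0.2,-18.5,1]]])

```text
clock: 11.4
tool_pos: [0.5847, -0.0917, 0.1091]
orientation: [180.0, 0.2, -0.2]
force: [-0.3, -0.1, 0.0]
opening: 0.0877
```

```bash
python3 - <<'E'
from h import *
o=ctrl.get_obs();print(o['tool_pos'],o['orientation'],o['clock'])
t=[]
m=ctrl.camera_model("wrist");print(np.array(proj(m,o['tool_pos'],True)))
t.append(cv2.resize(ctrl.snapshot("wrist")[100:330,150:370],(286,300)))
for n in ("scene","side"):
    m=ctrl.camera_model(n);im=ctrl.snapshot(n)
    u=np.array(proj(m,(.53,-.03,.1))).round().astype(int);a,b=u[0]-60,u[1]-65
    print(n,a,b);t.append(cv2.resize(im[b:b+140,a:a+120],(257,300),interpolation=cv2.INTER_CUBIC))
cv2.imwrite("pics/c5.png",np.hstack(t))
E
```

```text
[ 0.58468896 -0.09172693  0.10906821] [179.96767646   0.19033284  -0.21438963] 11.4
[257.66799794 238.19628019]
scene 197 140
side 196 112
```

View pics/c5.png

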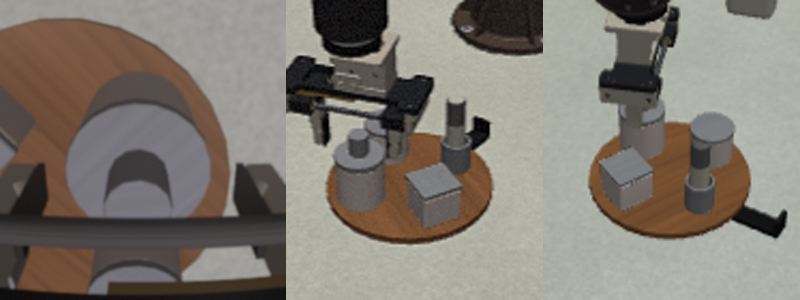

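Scene/side crops show the stick upright in the cup, and the knob centred between the fingers (wrist col 256 vs TCP 258). Close.

Request:
arm_command(targets=[[[0,0,0,0,0,0,0.5],[0,0,0,0,0,0,0.2],[0,0,0,0,0,0,0],[0,0,0,0,0,0,0],[0,0,0,0,0,0,0],[0,0,0,0,0,0,0],[0,0,0,0,0,0,0],[0,0,0,0,0,0,0]]])

```text
clock: 12.22
tool_pos: [0.5856, -0.0916, 0.1105]
orientation: [180.0, 0.0, -0.2]
force: [0.2, 0.1, 0.5]
opening: 0.04
```

Request:
arm_command(targets=[[[0,0,0,0,0,0,0],[0,0,0,0,0,0,0],[0,0,0,0,0,0,0],[0,0,0,0,0,0,0]]])

```text
clock: 12.55
tool_pos: [0.5853, -0.0914, 0.1104]
orientation: [-180.0, 0.0, -0.2]
force: [-1.8, 2.8, 1.6]
opening: 0.0272
```

```bash
python3 - <<'E'
from h import *
o=ctrl.get_obs();print(o['tool_pos'],o['orientation'],o['force'],o['opening'],o['clock'])
p=o['tool_pos'][:2]
for A in ((.533,-.0385),(.5325,-.037)):
    A=np.array(A);r=p-A;print("r",np.linalg.norm(r),np.degrees(np.arctan2(r[1],r[0])))
    f=np.array((.3633,.0234))-A;print("front",np.linalg.norm(f),np.degrees(np.arctan2(f[1],f[0])))
A=np.array((.533,-.0385));r=p-A;r*=.075/np.linalg.norm(r)
for k in range(1,4):
  print(k,[[round(-.09*i,2),*(100*(Ro.from_rotvec([0,0,-.09*(i+8*(k-1))]).as_matrix()[:2,:2]@r-Ro.from_rotvec([0,0,-.09*8*(k-1)]).as_matrix()[:2,:2]@r)).round(2)] for i in range(1,9)])
E
```

```text
[ 0.58529695 -0.09136755  0.11044951] [-1.79986163e+02  3.43417698e-02 -1.65741065e-01] [-1.81167331  2.76179221  1.63551939] 0.02724393486950325 12.55
r 0.07436362784940458 -45.31086815611479
front 0.18063692867185271 159.95998523546126
r 0.07578488468656237 -45.839661927733005
front 0.1796574518354304 160.35475700815678
1 [[-0.09, np.float64(-0.5), np.float64(-0.45)], [-0.18, np.float64(-1.04), np.float64(-0.86)], [-0.27, np.float64(-1.61), np.float64(-1.21)], [-0.36, np.float64(-2.22), np.float64(-1.52)], [-0.45, np.float64(-2.84), np.float64(-1.76)], [-0.54, np.float64(-3.49), np.float64(-1.95)], [-0.63, np.float64(-4.15), np.float64(-2.08)], [-0.72, np.float64(-4.82), np.float64(-2.15)]]
2 [[-0.09, np.float64(-0.67), np.float64(-0.01)], [-0.18, np.float64(-1.35), np.float64(0.04)], [-0.27, np.float64(-2.01), np.float64(0.15)], [-0.36, np.float64(-2.67), np.float64(0.32)], [-0.45, np.float64(-3.3), np.float64(0.55)], [-0.54, np.float64(-3.91), np.float64(0.83)], [-0.63, np.float64(-4.5), np.float64(1.17)], [-0.72, np.float64(-5.05), np.float64(1.56)]]
3 [[-0.09, np.float64(-0.51), np.float64(0.44)], [-0.18, np.float64(-0.99), np.float64(0.92)], [-0.27, np.float64(-1.41), np.float64(1.44)], [-0.36, np.float64(-1.79), np.float64(2.0)], [-0.45, np.float64(-2.12), np.float64(2.59)], [-0.54, np.float64(-2.39), np.float64(3.21)], [-0.63, np.float64(-2.61), np.float64(3.85)], [-0.72, np.float64(-2.77), np.float64(4.5)]]
```

Request:
arm_command(targets=[[[0,0,-0.09,-0.5,-0.45,0,0],[0,0,-0.18,-1.04,-0.86,0,0],[0,0,-0.27,-1.61,-1.21,0,0],[0,0,-0.36,-2.22,-1.52,0,0],[0,0,-0.45,-2.84,-1.76,0,0],[0,0,-0.54,-3.49,-1.95,0,0],[0,0,-0.63,-4.15,-2.08,0,0],[0,0,-0.72,-4.82,-2.15,0,0]]])

```text
clock: 13.22
tool_pos: [0.537, -0.1115, 0.1104]
orientation: [-179.9, 0.1, -41.7]
force: [-2.7, 14.2, 3.7]
opening: 0.0277
```

Request:
arm_command(targets=[[[0,0,0,0,0,0,0],[0,0,0,0,0,0,0],[0,0,0,0,0,0,0]]])

```text
clock: 13.47
tool_pos: [0.5372, -0.1114, 0.1104]
orientation: [-179.9, 0.1, -41.4]
force: [-3.0, 10.3, 2.1]
opening: 0.0278
```

Request:
arm_command(targets=[[[0,0,-0.09,-0.67,0.1,0,0],[0,0,-0.18,-1.35,0.19,0,0],[0,0,-0.27,-2.01,0.3,0,0],[0,0,-0.36,-2.67,0.47,0,0],[0,0,-0.45,-3.3,0.7,0,0],[0,0,-0.54,-3.91,0.98,0,0],[0,0,-0.63,-4.5,1.32,0,0],[0,0,-0.72,-5.05,1.71,0,0]]])

```text
clock: 14.13
tool_pos: [0.4874, -0.0948, 0.1105]
orientation: [-179.9, 0.1, -82.9]
force: [1.4, 8.0, -3.1]
opening: 0.0273
```

Request:
arm_command(targets=[[[0,0,0,0,0,0,0],[0,0,0,0,0,0,0],[0,0,0,0,0,0,0]]])

```text
clock: 14.38
tool_pos: [0.4875, -0.0948, 0.1104]
orientation: [-179.9, 0.1, -82.6]
force: [0.7, 7.7, -2.8]
opening: 0.0274
```

Request:
arm_command(targets=[[[0,0,-0.09,-0.51,0.5,0,0],[0,0,-0.18,-0.99,0.98,0,0],[0,0,-0.27,-1.41,1.5,0,0],[0,0,-0.36,-1.79,2.06,0,0],[0,0,-0.45,-2.12,2.65,0,0],[0,0,-0.54,-2.39,3.27,0,0],[0,0,-0.63,-2.61,3.9,0,0],[0,0,-0.72,-2.77,4.55,0,0]]])

```text
clock: 15.05
tool_pos: [0.4608, -0.0491, 0.1105]
orientation: [-179.9, 0.2, -124.1]
force: [7.3, 3.5, -11.0]
opening: 0.0272
```

Request:
arm_command(targets=[[[0,0,0,0,0,0,0],[0,0,0,0,0,0,0],[0,0,0,0,0,0,0]]])

```text
clock: 15.3
tool_pos: [0.4608, -0.0493, 0.1104]
orientation: [-179.9, 0.2, -123.9]
force: [5.3, 4.2, -8.2]
opening: 0.0277
```

```bash
python3 - <<'E'
from h import *
from scipy.optimize import least_squares
o=ctrl.get_obs();p=o['tool_pos'];print(p,o['orientation'],o['force'],o['joint_pos'])
P=np.array([(.5853,-.0914),(.5372,-.1114),(.4875,-.0948),p[:2]])
f=least_squares(lambda a:np.hypot(*(P-a[:2]).T)-a[2],(.533,-.037,.075));print(f.x,f.fun)
A=least_squares(lambda a:np.hypot(*(P-a).T)-.075,(.533,-.037)).x;print(A)
for q in P: print(np.degrees(np.arctan2(*(q-A)[::-1])))
t=[]
for n in ("scene","side"):
    m=ctrl.camera_model(n);im=ctrl.snapshot(n)
    u=np.array(proj(m,(.47,-.0,.06))).round().astype(int);a,b=u[0]-50,u[1]-55
    print(n,a,b);t.append(cv2.resize(im[b:b+110,a:a+100],(400,440),interpolation=cv2.INTER_CUBIC))
cv2.imwrite("pics/c6.png",np.hstack(t))
E
```

```text
[ 0.46082706 -0.04933544  0.11044591] [-1.79901482e+02  1.63814546e-01 -1.23869940e+02] [ 5.28212618  4.23510047 -8.19722605] [ 1.83155146e+01  7.03512635e+00 -3.44845711e+01 -3.02820444e-02
 -4.82904909e+01 -5.21654842e+01]
[ 0.5344303  -0.03676771  0.07465864] [-1.00346462e-05  2.50337659e-05 -2.48607844e-05  9.86394039e-06]
[ 0.53457025 -0.03635377]
-47.336815003711614
-87.99307655371271
-128.84657379952137
-170.01600784570132
scene 222 151
side 224 141
```

View pics/c6.png

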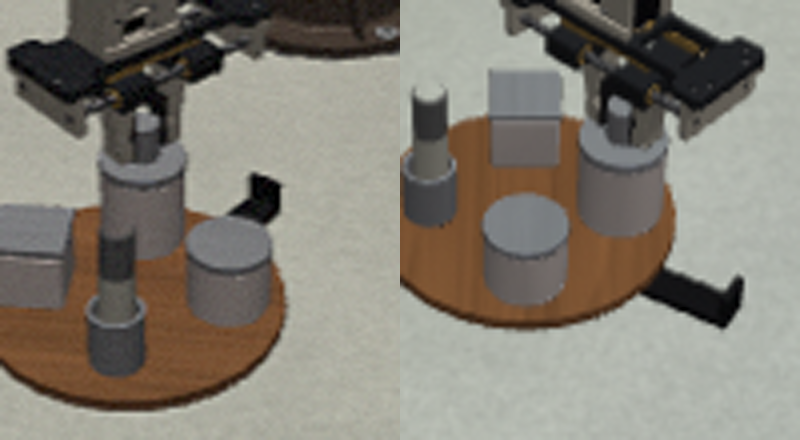

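Stick still upright in its cup; tongue end at about (265,190) scene crop, (738,300) side crop. The knob path fits a circle of 74.7 mm to 0.03 mm. Now fit the tongue's yaw by silhouette.

```bash
cat > fit.py <<'E'
from h import *
from scipy.optimize import minimize
V={}
for n in ("scene","side"):
    m=ctrl.camera_model(n);im=ctrl.snapshot(n);u=np.array(proj(m,(.365,.02,.015))).round().astype(int)
    a,b=u-22;c=cv2.resize(im[b:b+44,a:a+44],None,fx=8,fy=8,interpolation=cv2.INTER_CUBIC)
    mask=(c.max(2)<60).astype(np.uint8)
    k,l,st,ce=cv2.connectedComponentsWithStats(mask);V[n]=(m,a,b,l,c)
def poly(n,yaw,ax,ay):
    m,a,b,l,c=V[n];out=np.zeros(l.shape,np.uint8);f=np.array([-np.cos(yaw),-np.sin(yaw)]);s=np.array([-f[1],f[0]])
    for r0,r1,h in ((.12,.185,.01),(.177,.185,.032)):
        q=[proj(m,[ax+f[0]*r+s[0]*w,ay+f[1]*r+s[1]*w,z]) for r in(r0,r1) for w in(-.015,.015) for z in(0,h)]
        q=((np.array(q)-[a,b]+.5)*8-.5).round().astype(np.int32);cv2.fillConvexPoly(out,cv2.convexHull(q),1)
    return out
def cost(x,ns=("scene","side")):
    s=0
    for n in ns:
        o=poly(n,*x);l=V[n][3];i=np.bincount(l[o>0],minlength=2);i[0]=0;t=M[n]
        s+=1-(o&t).sum()/(o|t).sum()
    return s
M={}
x0=(np.radians(-19.8),.5345,-.0366)
for n in V:
    l=V[n][3];o=poly(n,*x0);i=np.bincount(l[o>0]);i[0]=0;M[n]=(l==i.argmax()).astype(np.uint8)
E
python3 - <<'E'
from fit import *
for ns in (("scene","side"),("scene",),("side",)):
    g=np.arange(-30,-10,.5);c=[cost((np.radians(y),*x0[1:]),ns) for y in g];j=int(np.argmin(c));print(ns,"axis fixed",g[j],round(c[j],3))
r=minimize(cost,x0,method="Nelder-Mead",options=dict(initial_simplex=[x0,(x0[0]+.05,*x0[1:]),(x0[0],x0[1]+.004,x0[2]),(x0[0],x0[1],x0[2]+.004)]));print(np.degrees(r.x[0]),r.x,r.fun)
t=[]
for n in V:
    c=V[n][4].copy();k,_=cv2.findContours(poly(n,*r.x),0,2);cv2.drawContours(c,k,-1,(0,0,255),1);k,_=cv2.findContours(M[n],0,2);cv2.drawContours(c,k,-1,(0,255,0),1);t.append(c)
cv2.imwrite("pics/fit.png",np.hstack(t))
E
```

```text
('scene', 'side') axis fixed -20.0 0.801
('scene',) axis fixed -20.5 0.552
('side',) axis fixed -21.0 0.248
-19.3033532047662 [-0.33690707  0.53783141 -0.03509383] 0.754477941460824
```

View pics/fit.png

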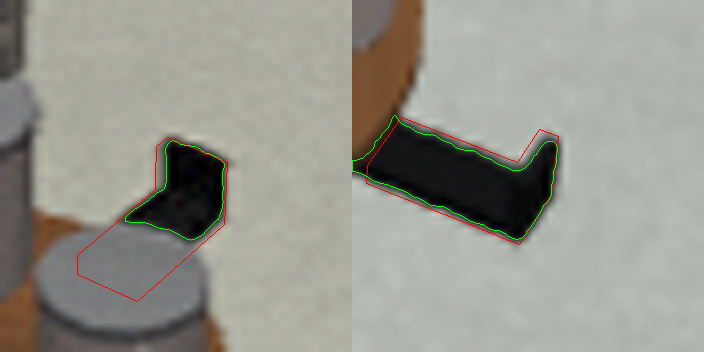

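Request:
arm_command(targets=[[[0,0,-0.087,-0.08,0.65,0,0],[0,0,-0.175,-0.09,1.3,0,0],[0,0,-0.262,-0.06,1.96,0,0],[0,0,-0.349,0.04,2.6,0,0],[0,0,-0.436,0.18,3.24,0,0],[0,0,-0.524,0.38,3.87,0,0],[0,0,-0.524,0.38,3.87,0,0],[0,0,-0.524,0.38,3.87,0,0]]])

```text
clock: 16.17
tool_pos: [0.4644, -0.0109, 0.1104]
orientation: [-180.0, 0.1, -153.9]
force: [4.6, 3.0, -8.6]
opening: 0.0272
```

```bash
python3 - <<'E'
from h import *
o=ctrl.get_obs();p=o['tool_pos'];print(p,o['orientation'],o['force'],o['clock'])
A=np.array((.5345,-.0366));print(np.degrees(np.arctan2(*(p[:2]-A)[::-1])))
m=ctrl.camera_model("wrist");im=ctrl.snapshot("wrist");B=im
f=np.array((np.cos(np.radians(160)),np.sin(np.radians(160))))
for r,z in ((0,.026),(.075,.136),(.181,.032)): print(np.array(proj(m,(*(A+f*r),z),True)))
t=[cv2.resize(im,(440,330))]
for n in ("side",):
    m=ctrl.camera_model(n);im=ctrl.snapshot(n)
    u=np.array(proj(m,(.5,-.02,.06))).round().astype(int);a,b=u[0]-60,u[1]-55
    t.append(cv2.resize(im[b:b+110,a:a+120],(360,330),interpolation=cv2.INTER_CUBIC))
cv2.imwrite("pics/c7.png",np.hstack(t))
import pickle;pickle.dump((ctrl.camera_model("wrist"),B),open("w7.pkl","wb"))
E
```

```text
[ 0.46436264 -0.010881    0.1104445 ] [-1.79984322e+02  1.32257149e-01 -1.53889771e+02] [ 4.63392153  2.95421851 -8.62346822] 16.1667
159.86227659563775
[199.62231776 246.22325234]
[256.58871339 263.15503289]
[350.90619786 111.05611796]
```

View pics/c7.png

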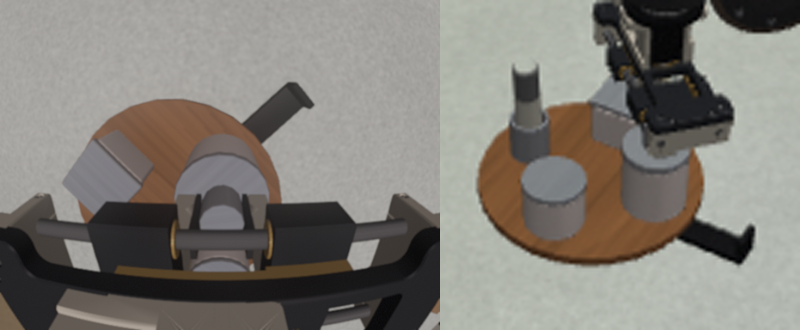

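Wrist view: tongue end top at (350,110) px versus (351,111) predicted for a front at 160.0°; the knob is at 159.9°. Side view: stick upright in the cup. Settle and hand in.

Request:
arm_command(targets=[[[0,0,0,0,0,0,0],[0,0,0,0,0,0,0],[0,0,0,0,0,0,0],[0,0,0,0,0,0,0],[0,0,0,0,0,0,0],[0,0,0,0,0,0,0]]])

```text
clock: 16.77
tool_pos: [0.4643, -0.0111, 0.1105]
orientation: [-180.0, 0.2, -153.9]
force: [5.5, 3.2, -8.8]
opening: 0.0271
```

```bash
python3 - <<'E'
from h import *
o=ctrl.get_obs();print(o['tool_pos'],o['force'],o['opening'],o['clock']);print(ctrl.close_job())
E
```

```text
[ 0.46429223 -0.01107891  0.11045811] [ 5.49246705  3.17081029 -8.77077835] 0.027111074753085496 16.7667
the job is handed in; nothing more can be done
None
```

I put the stain-remover stick upright in the steel cup and let go once I felt the cup's bottom. Then I turned the carousel about 153° by the knob and handed the job in at 16.8 s, still gripping the knob.

**Last checks**
- **Alignment:** the knob stands at about 160° around the turning axis, and the tongue of the stand at about 160° ± 1°. The wrist view of the tongue tip matched its predicted place within 1 px.
- **Stick:** the last side view showed it upright in the cup.
- **Forces:** the wrist still read about 11 N at hand-in, from slight tension in the knob grip.

**What disagreed:** my estimates of the tongue's direction spread over about 2° (159.0° to 160.7°). The silhouette fit in the scene view was poor because a jar hid part of the tongue, so I took 160°. The knob's height from the images also came out 3–5 mm below the stated value, so I used the text's height for the grasp.

I did not go near the other things on the counter, and I took no last picture of them.

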